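Draw the sold board back to the packing strip

ROBOT

A 7-joint arm with a two-finger parallel gripper is mounted at the origin on the work surface. World frame = base frame: x ahead of the robot, y to its left, z up, the work surface at z = 0. Lengths are in mm, angles in rad, forces in N, time in s.
With the tool pointing down it reaches from about 400 to 750 mm from the base axis. Payload 19.5 kg.
Tool frame: the origin (TCP) lies between the finger pads; the fingertips stand robot.finger_overhang ahead of it and the grasp point (between the pads) is the TCP (robot.finger_overhang is the distance from the TCP to the fingertips, in mm); z points along the fingers, y is the line along which they close (so a half turn about z gives the same grasp; the last joint's range is limited). The gripper opens to 85 mm and grips with 20 to 120 N. Pads are 22 mm wide; open, the fingers measure 114 mm over their backs; the gripper's body (76 mm by 85 mm) begins 54 mm behind the grasp point. The pads swing forward as they close: fully open they stand 13 mm farther back than shut.
Start: joints at [-1.155, 0.707, -0.028, 1.485, 0.022, 0.951, -0.075], TCP at [254.121, 515.771, 250.268] pointing down, gripper open.
Joint ranges: [-2.71, 2.71], [-0.32, 2.16], [-1.57, 1.52], [0, 2.45], [-1.46, 4.6], [0, 2.02], [-2.83, 2.83]. Speed limits (rad/s): [1.89, 1.89, 2.57, 2.57, 3.01, 3.01, 3.01].

INTERFACE

Orientations are given as a rotation vector (axis times angle).
In Python, from bench import robot gives the robot as it stands.
- The arm moves only by the tool carry_out, never from a script. Its argument "rows" is a list of rows, each an object with "jaw": the opening in per cent of the stroke, from 0 (shut) to 100 (fully open); "linear": the shift along the world's x, y, z as a fraction of full scale, a list of three; "twist": the turn, a rotation vector about the world's x, y, z as a fraction of full scale, a list of three. A call has 1 to 12 rows; each row shifts and turns the commanded pose from where the row before left it; what a row does not reach is not made up. Full scale, the value 1, is 0.05 m for a shift and pi rad for a turn. A row lasts 1/12 s, in which the tool goes at most 41.7 mm and 7.16 degrees, less where a joint would pass 70% of its speed; a pose out of reach is approached as far as the arm can. A call with a number of a shift or a turn outside -1 to 1 is refused whole. A call with a gripper value outside its range is refused whole. The fingers move at their own pace and stop on an object; "force" is the grip in N (left out, the last holds). Time passes only in rows, so rows that do not move let the fingers close. It gives the time, the measured TCP pose, the force, the opening and the grip force at its end, in the units of the state.
- robot.observe(): the state, without advancing time (a new reading comes with each control period).
- robot.capture(name): name is "side" or "top" or "wrist"; returns the picture (384x512x3 uint8, red, green, blue); there is no depth.
- robot.get_calibration(name): a dict with "mtx" (3x3 intrinsics, pixels), "origin" and "rotation" of the camera in the world. Camera axes: x right, y down, z forward; pixel columns grow to the right and rows downward; lengths in mm; the calibration is good to about 2 mm. The wrist camera is an equidistant fisheye: a pixel r from the principal point sees the ray r / f radians off the axis. A picture is of the moment at which its call begins: read the wrist's pose just before it. get_calibration takes no time and is no camera call; for the wrist camera it gives the pose at the moment of the call.
- robot.hand_in(): hands the job in; it is judged then, once.
The state is a dict: "t": time; "joints": joint angles; "qvel": joint speeds; "tau": joint torques, N m; "eef_pos": TCP position; "eef_rot": TCP orientation; "ft_force": force on the tool from outside, world axes, zero at the start; "ft_torque": the same for the moment, N m; "gripper_width": finger opening in mm; "gripper_force": force on a finger pad.
Only numpy, scipy, OpenCV 4.12 (cv2) and the standard library are available. Lean on these libraries where they do the work, as an engineer would, in place of code of your own. Each camera call takes 0.05 s, during which the arm holds its last target. There are 200 camera calls.

TASK

A customer has chosen the rectangular wooden board. Press down on top of it and drag it back towards you, flat on the counter, until its near edge lies over the dark wooden strip let into the counter on your side, parallel to the strip. Leave the round board and the paddle-shaped board where they are.

Things in the scene. Friction and masses are not known exactly. Their poses are not given: they have to be found in the camera images.
- board: Rectangular wooden board, loose, flat on the counter before the display step: 140 mm long (x), 110 wide (y), 0.15 to 0.3 kg, no handle. Origin at the centre of its underside; x points away from the robot, z up; flat top at z = 14 mm. It stands on four 2 mm felt pads that slide easily on the counter: a light press (about 10 N) on its middle with shut fingers carries it along.
- round_board: A round board of the same wood, 140 mm in diameter, 14 mm thick, loose; a bystander, in the same row as the rectangular board. Origin at the centre of its underside. A bangle lies between it and the strip.
- paddle: A small paddle-shaped board of the same wood, 14 mm thick, loose: a disc 96 mm in diameter centred at x = +22 mm and a 30 mm wide handle reaching to x = -70 mm, towards the robot; a bystander, in the same row. Origin at the middle of its 140 mm length, on the underside. A small bowl stands between it and the strip. The three boards lie side by side about 190 mm apart, in any order.
- strip: Dark wooden strip let flush into the counter (nothing to bump against), running across it between the robot and the boards: 40 mm wide (x), 640 mm long (y). Origin at its centre on the counter's surface; x points towards the boards, y along the strip. With the board's near edge on its centre line, the board's origin is at x = +70 mm. The board starts 90 to 190 mm short of that, nothing in between.
Mind the look-alikes: they are no part of the job. What is shaped like the board but blue or green is not meant.

How it is judged (in metres and radians):
At the end, for the whole second after the job is handed in: The rectangular board lies flat and at rest on the counter with the middle of its near edge over the 40 mm strip (within 22 mm of its centre line), within 11 degrees of parallel to it, and within the strip's length (x of board in the frame of strip between 0.048 and 0.092 m and y of board in the frame of strip between -0.28 and 0.28 m and angle between the x axis of board and the x axis of strip, either way round below 0.2 rad and height (world z) of board below 0.005 m and angle between board's own z axis and vertical below 0.06 rad and linear speed of board below 0.01 m/s); the robot touches nothing.
It fails at once if the rectangular board is lifted off the counter by more than 25 mm (height (world z) of board above 0.025 m).
It fails at once if the round board is moved by more than 25 mm (distance of round_board from where it was at the start of the episode above 0.025 m).
It fails at once if the paddle-shaped board is moved by more than 25 mm (distance of paddle from where it was at the start of the episode above 0.025 m).
It also fails if it takes over 29 s, if anything falls off the work surface, if the arm or the gripper's body presses on something with over 40 N, if the wrist force passes 120 N, or if a joint passes its speed limit or range.

## Working session

There is one attempt and no reset: what is moved stays moved. The work goes in short steps, Python scripts to look and compute and a tool call to move; the robot and the scene stay as the last step left them, time stands still between calls to the robot, and variables do not carry over. Pictures are saved under pics/ and viewed, at most 10 in all, crops included, and the job is handed in when it is done.

Besides the shell and the picture viewer there is one more tool, called as a command line: name --argument value ..., lists and objects as JSON in quotes. carry_out: Moves the arm, as the interface text tells. Its arguments: {"type":"object","properties":{"rows":{"type":"array"},"force":{"type":"number"}},"required":["rows"]}

```bash
mkdir -p pics; python3 - <<'E'
from bench import robot
import cv2
s=robot.observe();print(s,robot.finger_overhang)
for n in("top","side"):
    cv2.imwrite(f"pics/{n}0.png",robot.capture(n)[:,:,::-1]);print(n,robot.get_calibration(n))
E
```

```text
{'t': 0.0, 'joints': array([-1.15471493,  0.70712013, -0.0276171 ,  1.48497646,  0.02196582,
        0.95091912, -0.07549461]), 'qvel': array([ 3.71841664e-04,  4.79326265e-04,  1.61520676e-03,  3.70343794e-04,
       -4.16991927e-04, -7.64616587e-05,  1.12049352e-03]), 'tau': array([ 3.58325460e-04, -8.83217525e+01,  1.23463612e+00, -2.36157918e+01,
        1.68488617e-02,  6.48720888e-03, -3.34329786e-05]), 'eef_pos': array([254.01265454, 515.58166425, 249.82291999]), 'eef_rot': array([-7.12785435e-01, -3.05941059e+00,  1.71959388e-03]), 'ft_force': array([-0.7178824 ,  0.12862163,  0.83769933]), 'ft_torque': array([ 0.03522977,  0.00848982, -0.02545725]), 'gripper_force': 0.0, 'gripper_width': 84.93231093524192} 19.0
top {'mtx': array([[431.86298571,   0.        , 257.26414696],
       [  0.        , 431.86298571, 192.64335886],
       [  0.        ,   0.        ,   1.        ]]), 'origin': array([ 293.35578788,   54.72306654, 1044.94713223]), 'rotation': array([-2.09384749,  2.15035551, -0.1652681 ])}
side {'mtx': array([[361.98195762,   0.        , 256.19803097],
       [  0.        , 361.98195762, 193.47359577],
       [  0.        ,   0.        ,   1.        ]]), 'origin': array([ 272.15642959, -731.46620899,  528.80108338]), 'rotation': array([-2.09247619,  0.26223907, -0.13383233])}
```

View pics/top0.png

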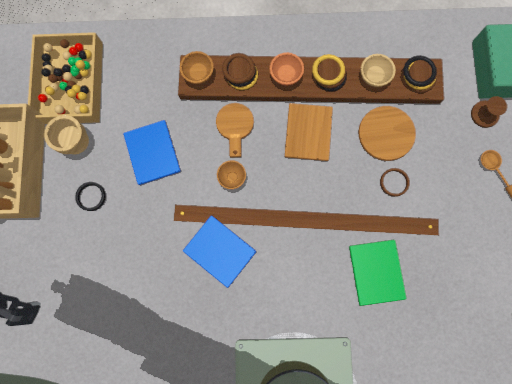

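View pics/side0.png

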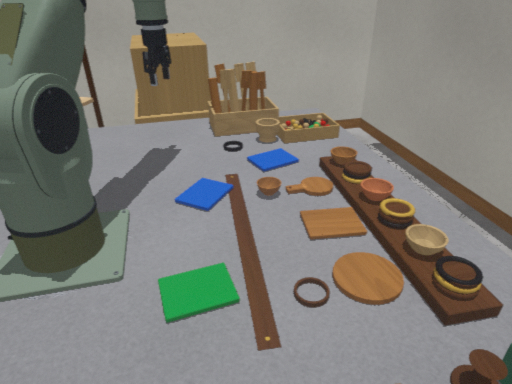

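Top view: the wooden rectangle at (309,132) is the candidate. Look-alikes are blue boards at (152,152) and (219,251), green at (377,272), the round board at (387,133) and the paddle at (235,125). The strip runs from (175,212) to (438,227). I choose (309,132) and check it in a crop.

```bash
cat > h.py <<'E'
from bench import robot
import cv2,numpy as np
from scipy.spatial.transform import Rotation as R
def world(px,z,c=None):
    c=c or robot.get_calibration("top")
    p=np.array(px,float).reshape(-1,2)
    d=np.c_[p,np.ones(len(p))]@np.linalg.inv(c["mtx"]).T@R.from_rotvec(c["rotation"]).as_matrix().T
    return c["origin"]+d*((z-c["origin"][2])/d[:,2])[:,None]
def blob(im,seed,tol=None):
    hsv=cv2.cvtColor(im,cv2.COLOR_RGB2HSV)
    m=((hsv[:,:,1]>90)&(hsv[:,:,0]<25)).astype(np.uint8)
    n,l=cv2.connectedComponents(m,connectivity=4)
    q=(l==l[seed[1],seed[0]]).astype(np.uint8)
    c=max(cv2.findContours(q,cv2.RETR_EXTERNAL,cv2.CHAIN_APPROX_NONE)[0],key=cv2.contourArea)
    return cv2.boxPoints(cv2.minAreaRect(c))
E
python3 - <<'E'
from h import *
im=cv2.imread("pics/top0.png")[:,:,::-1].copy()
for nm,s,z in(("board",(309,132),14),("strip",(309,219),0)):
    b=blob(im,s);w=world(b,z);print(nm,b.round(1).tolist(),w[:,:2].round().tolist(),w.mean(0).round(1))
    e=w-np.roll(w,1,0);print(np.linalg.norm(e,axis=1).round(1),np.degrees(np.arctan2(e[:,1],e[:,0])).round(1))
print(world([[231,176],[395,182],[309,219],[235,150]],10).round())
cv2.imwrite("pics/crop.png",cv2.resize(im[90:245,165:450,::-1],None,fx=2.7,fy=2.7))
c=R.from_rotvec(robot.observe()["eef_rot"]).as_matrix();print(c.round(3))
E
```

```text
board [[284.0, 156.8000030517578], [288.70001220703125, 102.5999984741211], [332.8999938964844, 106.5], [328.20001220703125, 160.6999969482422]] [[562.0, 4.0], [702.0, -13.0], [688.0, -123.0], [549.0, -104.0]] [625.1 -59.2  14. ]
[108.4 140.8 110.8 140.3] [ 83.1  -6.9 -97.1 172.2]
strip [[173.60000610351562, 220.5], [174.5, 204.60000610351562], [437.79998779296875, 218.89999389648438], [437.0, 234.8000030517578]] [[414.0, 277.0], [453.0, 275.0], [400.0, -362.0], [362.0, -356.0]] [407.3 -41.3   0. ]
[635.5  39.3 639.5  38.6] [ 85.4  -2.6 -94.7 171.5]
[[ 518.  135.   10.]
 [ 492. -264.   10.]
 [ 407.  -51.   10.]
 [ 584.  124.   10.]]
[[-0.897  0.442 -0.   ]
 [ 0.442  0.897 -0.001]
 [-0.    -0.001 -1.   ]]
```

View pics/crop.png

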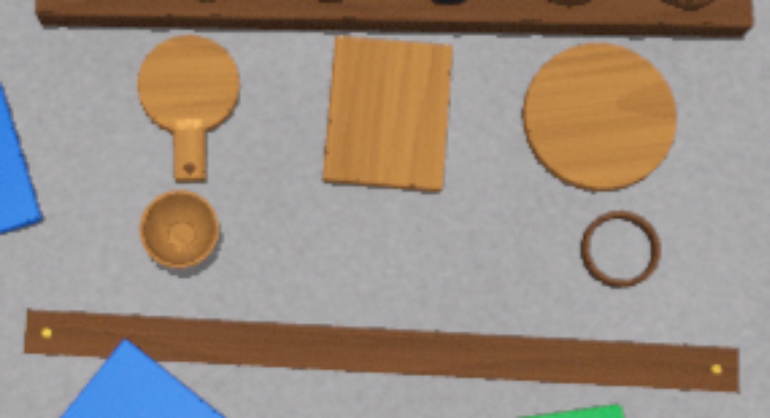

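The crop confirms it: the plain wooden rectangle lies between the paddle and the round board, with a clear way to the strip. Required drag is about 148 mm, world (-148, +12).

carry_out --rows '[{"jaw": 0,"linear": [0.3,-0.5,0],"twist": [0,0,0]},{"jaw": 0,"linear": [0.33,-0.51,0],"twist": [0,0,0]},{"jaw": 0,"linear": [0.33,-0.51,0],"twist": [0,0,0]},{"jaw": 0,"linear": [0.33,-0.51,0],"twist": [0,0,0]},{"jaw": 0,"linear": [0.33,-0.51,0],"twist": [0,0,0]},{"jaw": 0,"linear": [0.33,-0.51,0],"twist": [0,0,0]},{"jaw": 0,"linear": [0.33,-0.51,0],"twist": [0,0,0]},{"jaw": 0,"linear": [0.33,-0.51,0],"twist": [0,0,0]},{"jaw": 0,"linear": [0.33,-0.51,0],"twist": [0,0,0]},{"jaw": 0,"linear": [0.33,-0.51,0],"twist": [0,0,0]},{"jaw": 0,"linear": [0.33,-0.51,0],"twist": [0,0,0]},{"jaw": 0,"linear": [0.33,-0.51,0],"twist": [0,0,0]}]'

```text
t: 1.1
eef_pos: [451.2, 208.9, 250.2]
eef_rot: [-0.713, -3.059, 0.0]
ft_force: [0.2, 0.6, -0.4]
gripper_width: -0.2
gripper_force: 0.0
```

carry_out --rows '[{"jaw": 0,"linear": [0.32,-0.48,0],"twist": [0,0,0]},{"jaw": 0,"linear": [0.32,-0.48,0],"twist": [0,0,0]},{"jaw": 0,"linear": [0.32,-0.48,0],"twist": [0,0,0]},{"jaw": 0,"linear": [0.32,-0.48,-0.1],"twist": [0,0,0]},{"jaw": 0,"linear": [0.32,-0.48,-0.2],"twist": [0,0,0]},{"jaw": 0,"linear": [0.32,-0.48,-0.3],"twist": [0,0,0]},{"jaw": 0,"linear": [0.32,-0.48,-0.3],"twist": [0,0,0]},{"jaw": 0,"linear": [0.32,-0.48,-0.3],"twist": [0,0,0]},{"jaw": 0,"linear": [0.32,-0.48,-0.3],"twist": [0,0,0]},{"jaw": 0,"linear": [0.3,-0.48,-0.3],"twist": [0,0,0]},{"jaw": 0,"linear": [0.2,-0.3,-0.3],"twist": [0,0,0]},{"jaw": 0,"linear": [0,0,0],"twist": [0,0,0]}]'

```text
t: 2.1
eef_pos: [619.5, -48.8, 141.9]
eef_rot: [-0.718, -3.055, 0.004]
ft_force: [-1.3, -0.2, -0.9]
gripper_width: 0.0
gripper_force: 0.0
```

carry_out --rows '[{"jaw": 0,"linear": [0.05,-0.1,-0.4],"twist": [0,0,0]},{"jaw": 0,"linear": [0.05,-0.1,-0.4],"twist": [0,0,0]},{"jaw": 0,"linear": [0,0,-0.4],"twist": [0,0,0]},{"jaw": 0,"linear": [0,0,-0.4],"twist": [0,0,0]},{"jaw": 0,"linear": [0,0,-0.2],"twist": [0,0,0]},{"jaw": 0,"linear": [0,0,-0.1],"twist": [0,0,0]},{"jaw": 0,"linear": [0,0,0],"twist": [0,0,0]},{"jaw": 0,"linear": [0,0,0],"twist": [0,0,0]}]'

```text
t: 2.77
eef_pos: [624.9, -54.6, 51.1]
eef_rot: [0.713, 3.059, 0.0]
ft_force: [0.3, 0.7, 0.7]
gripper_width: 0.3
gripper_force: 0.0
```

```bash
python3 - <<'E'
from h import *
im=robot.capture("side");cv2.imwrite("pics/s1.png",cv2.resize(im[130:290,230:450,::-1],None,fx=3,fy=3))
print(robot.observe()["eef_pos"])
E
```

```text
[625.10414726 -54.6994133   51.3491723 ]
```

View pics/s1.png

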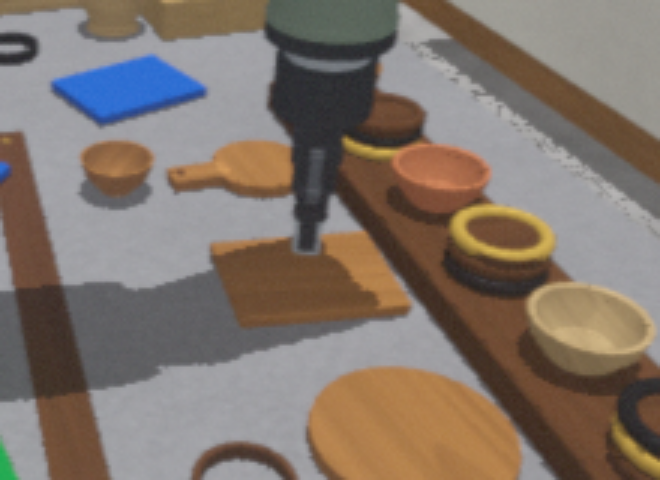

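The shut fingertips hover about 18 mm over the middle of the board (tip at (307,250) in the crop). I'll descend gently.

carry_out --rows '[{"jaw": 0,"linear": [0,-0.08,-0.15],"twist": [0,0,0]},{"jaw": 0,"linear": [0,0,-0.1],"twist": [0,0,0]},{"jaw": 0,"linear": [0,0,-0.06],"twist": [0,0,0]},{"jaw": 0,"linear": [0,0,-0.04],"twist": [0,0,0]},{"jaw": 0,"linear": [0,0,0],"twist": [0,0,0]}]'

```text
t: 3.23
eef_pos: [624.6, -58.9, 33.1]
eef_rot: [-0.713, -3.059, 0.001]
ft_force: [-3.1, -0.9, 7.6]
gripper_width: 0.2
gripper_force: 3.9
```

carry_out --rows '[{"jaw": 0,"linear": [0,0,-0.01],"twist": [0,0,0]},{"jaw": 0,"linear": [0,0,0],"twist": [0,0,0]}]'

```text
t: 3.4
eef_pos: [624.6, -58.9, 33.1]
eef_rot: [0.713, 3.06, -0.001]
ft_force: [-6.7, 0.0, 17.0]
gripper_width: -0.1
gripper_force: 8.5
```

carry_out --rows '[{"jaw": 0,"linear": [-0.05,0.004,0],"twist": [0,0,0]},{"jaw": 0,"linear": [-0.1,0.008,0],"twist": [0,0,0]},{"jaw": 0,"linear": [-0.1,0.008,0],"twist": [0,0,0]},{"jaw": 0,"linear": [-0.1,0.008,0],"twist": [0,0,0]},{"jaw": 0,"linear": [-0.1,0.008,0],"twist": [0,0,0]},{"jaw": 0,"linear": [-0.1,0.008,0],"twist": [0,0,0]},{"jaw": 0,"linear": [-0.05,0.004,0],"twist": [0,0,0]},{"jaw": 0,"linear": [0,0,0],"twist": [0,0,0]}]'

```text
t: 4.07
eef_pos: [595.2, -56.2, 33.0]
eef_rot: [0.712, 3.058, 0.001]
ft_force: [0.0, 0.3, 13.3]
gripper_width: -0.0
gripper_force: 6.7
```

```bash
python3 - <<'E'
from h import *
im=robot.capture("side");cv2.imwrite("pics/s2.png",cv2.resize(im[130:290,230:450,::-1],None,fx=3,fy=3))
E
```

```text
(no output)
```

View pics/s2.png

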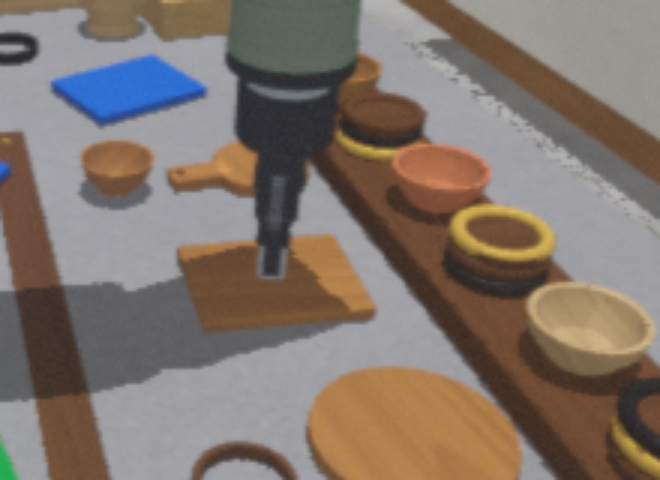

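The board follows the fingers: its near-left corner went from (212,245) to (178,250). About 118 mm is left.

carry_out --rows '[{"jaw": 0,"linear": [-0.05,0.004,0],"twist": [0,0,0]},{"jaw": 0,"linear": [-0.1,0.008,0],"twist": [0,0,0]},{"jaw": 0,"linear": [-0.1,0.008,0],"twist": [0,0,0]},{"jaw": 0,"linear": [-0.1,0.008,0],"twist": [0,0,0]},{"jaw": 0,"linear": [-0.1,0.008,0],"twist": [0,0,0]},{"jaw": 0,"linear": [-0.1,0.008,0],"twist": [0,0,0]},{"jaw": 0,"linear": [-0.1,0.008,0],"twist": [0,0,0]},{"jaw": 0,"linear": [-0.1,0.008,0],"twist": [0,0,0]},{"jaw": 0,"linear": [-0.1,0.008,0],"twist": [0,0,0]},{"jaw": 0,"linear": [-0.1,0.008,0],"twist": [0,0,0]},{"jaw": 0,"linear": [-0.1,0.008,0],"twist": [0,0,0]},{"jaw": 0,"linear": [-0.05,0.004,0],"twist": [0,0,0]}]'

```text
t: 5.12
eef_pos: [540.6, -51.9, 33.0]
eef_rot: [0.712, 3.057, 0.001]
ft_force: [4.1, -0.2, 11.0]
gripper_width: -0.0
gripper_force: 5.2
```

carry_out --rows '[{"jaw": 0,"linear": [-0.1,0.008,0],"twist": [0,0,0]},{"jaw": 0,"linear": [-0.12,0.008,0],"twist": [0,0,0]},{"jaw": 0,"linear": [-0.12,0.01,0],"twist": [0,0,0]},{"jaw": 0,"linear": [-0.12,0.01,0],"twist": [0,0,0]},{"jaw": 0,"linear": [-0.12,0.01,0],"twist": [0,0,0]},{"jaw": 0,"linear": [-0.12,0.01,0],"twist": [0,0,0]},{"jaw": 0,"linear": [-0.12,0.01,0],"twist": [0,0,0]},{"jaw": 0,"linear": [-0.12,0.01,0],"twist": [0,0,0]},{"jaw": 0,"linear": [-0.12,0.01,0],"twist": [0,0,0]},{"jaw": 0,"linear": [-0.12,0.008,0],"twist": [0,0,0]},{"jaw": 0,"linear": [-0.06,0.004,0],"twist": [0,0,0]},{"jaw": 0,"linear": [0,0,0],"twist": [0,0,0]}]'

```text
t: 6.12
eef_pos: [478.4, -46.9, 33.0]
eef_rot: [0.712, 3.057, 0.001]
ft_force: [0.5, 1.3, 19.2]
gripper_width: 0.0
gripper_force: 9.3
```

```bash
python3 - <<'E'
from h import *
im=robot.capture("side");cv2.imwrite("pics/s3.png",cv2.resize(im[130:290,200:450,::-1],None,fx=3,fy=3))
E
```

```text
(no output)
```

View pics/s3.png

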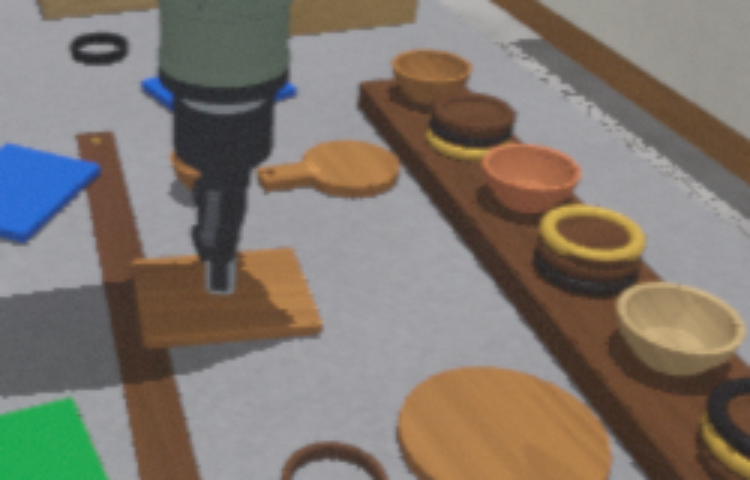

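The near edge, from (133,262) to (145,347), lies close to the strip's centre line. I'll lift off, move aside and measure.

carry_out --rows '[{"jaw": 0,"linear": [0,0,0.1],"twist": [0,0,0]},{"jaw": 0,"linear": [0,0,0.4],"twist": [0,0,0]},{"jaw": 0,"linear": [0,0,0.5],"twist": [0,0,0]},{"jaw": 0,"linear": [0,0,0.6],"twist": [0,0,0]},{"jaw": 0,"linear": [0,0,0.6],"twist": [0,0,0]},{"jaw": 0,"linear": [0,0.4,0.5],"twist": [0,0,0]},{"jaw": 0,"linear": [0,0.6,0.4],"twist": [0,0,0]},{"jaw": 0,"linear": [0,0.6,0.2],"twist": [0,0,0]},{"jaw": 0,"linear": [0,0.6,0],"twist": [0,0,0]},{"jaw": 0,"linear": [0,0.6,0],"twist": [0,0,0]},{"jaw": 0,"linear": [0,0.6,0],"twist": [0,0,0]},{"jaw": 0,"linear": [0,0.6,0],"twist": [0,0,0]}]'

```text
t: 7.17
eef_pos: [477.4, 154.6, 197.5]
eef_rot: [0.713, 3.06, 0.0]
ft_force: [0.1, -0.7, -0.1]
gripper_width: 0.1
gripper_force: 0.0
```

carry_out --rows '[{"jaw": 0,"linear": [0,0.6,0],"twist": [0,0,0]},{"jaw": 0,"linear": [0,0.6,0],"twist": [0,0,0]},{"jaw": 0,"linear": [0,0.6,0],"twist": [0,0,0]},{"jaw": 0,"linear": [0,0.6,0],"twist": [0,0,0]},{"jaw": 0,"linear": [0,0.3,0],"twist": [0,0,0]},{"jaw": 0,"linear": [0,0,0],"twist": [0,0,0]},{"jaw": 0,"linear": [0,0,0],"twist": [0,0,0]}]'

```text
t: 7.75
eef_pos: [477.3, 288.2, 197.1]
eef_rot: [-0.711, -3.06, 0.001]
ft_force: [0.3, -0.8, 0.1]
gripper_width: 0.0
gripper_force: 0.0
```

```bash
python3 - <<'E'
from h import *
im=robot.capture("top");cv2.imwrite("pics/t2.png",im[:,:,::-1])
hsv=cv2.cvtColor(im,cv2.COLOR_RGB2HSV)
m=((hsv[:,:,1]>90)&(hsv[:,:,0]<25)&(hsv[:,:,2]>145)).astype(np.uint8)
n,l,st,ce=cv2.connectedComponentsWithStats(m,connectivity=4)
for i in range(1,n):
    if st[i,4]>1200 and 120<ce[i,1]<260 and 170<ce[i,0]<440:
        c=cv2.findContours((l==i).astype(np.uint8),cv2.RETR_EXTERNAL,cv2.CHAIN_APPROX_NONE)[0][0]
        b=cv2.boxPoints(cv2.minAreaRect(c));w=world(b,14);e=w-np.roll(w,1,0)
        p=w.mean(0)[:2]-[407.3,-41.3];print(b.round().tolist(),w.mean(0).round(1),np.linalg.norm(e,axis=1).round(),np.degrees(np.arctan2(e[:,1],e[:,0])).round(1),"strip xy",p@[.9966,-.0816],p@[.0816,.9966])
E
```

```text
[[204.0, 144.0], [224.0, 97.0], [258.0, 111.0], [239.0, 159.0]] [641.1 132.   14. ] [ 92. 132.  94. 131.] [  65.3  -22.3 -115.3  157. ] strip xy 218.8850629096777 191.7548683840559
[[349.0, 132.0], [386.0, 94.0], [426.0, 134.0], [388.0, 171.0]] [ 616.9 -252.5   14. ] [136. 138. 138. 135.] [  41.   -46.4 -140.   132.8] strip xy 226.07947807468855 -193.41305759491578
[[281.0, 215.0], [286.0, 159.0], [332.0, 163.0], [327.0, 219.0]] [480.3 -47.5  14. ] [110. 139. 113. 138.] [ 83.2  -7.1 -97.1 171.8] strip xy 73.27704570068231 -0.26677571553263135
```

View pics/t2.png

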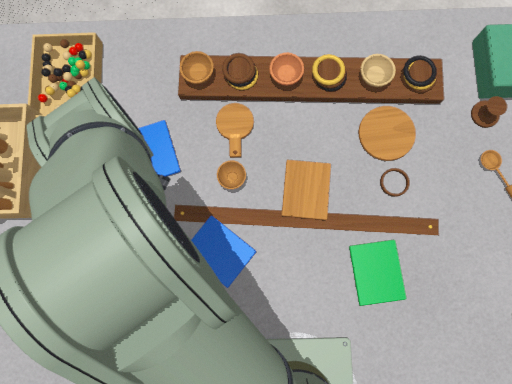

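The board's near edge, (281,215) to (327,219), lies over the strip: strip x is 73 mm and the angle about 2.6°. The round board and paddle look unmoved.

```bash
python3 -c "
from bench import robot
print(robot.hand_in())"
```

```text
the job is handed in; nothing more can be done
None
```

I dragged the rectangular board back onto the strip and handed the job in; the hand-in returned no verdict. In the last picture its near edge was about 3 mm from the strip's centre line and about 2.6° off parallel, and the round board and paddle looked unmoved.

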